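# Lock the bench rotator's drive disc for transport

## Task

Lock the bench rotator so that it can be carried: turn its slotted disc, by pushing the upright vane on it sideways with a fingertip, until the slot lines up with the locking bar, then push the bar by its upright end plate through the slot and into the keeper until it is fully home. Only push: do not pinch, grip or lift anything, and leave the loose glassware, caps and other things round the rotator where they stand.

Things in the scene. Friction and masses are not known exactly. Their poses are not given: they have to be found in the camera images.
- rotator: bench rotator: low grey housing 284 x 96 x 30 mm, fixed on the worktop. Origin on the worktop under the disc's axis; x axis along the locking bar in the direction it is pushed, z up. Housing from x -198 to +86, y -48 to +48 mm. On it: the bar's aluminium guide (x -168 to -52, y +-22, top z 60), the disc (z 32 to 60) and the keeper, an aluminium bridge (x 54 to 82, y +-22, top z 60)
- disc (a joint): angle (rad) of the slotted aluminium disc, 92 mm across, growing anticlockwise from above. Its 18 mm slot crosses the whole diameter. At 0 and at pi the slot is in line with the bar; either will do; stops at -0.3 and 3.44. Turns stiffly (0.05 N m, 2 N at the vane), stays where left. The bar's tapered nose enters up to 0.15 rad off and straightens the disc; further off the disc blocks it
- vane (a point): centre of the upright vane by which the disc is turned: plate 10 mm thick, 30 mm long, radial, from 13 to 43 mm off the disc's axis (centre 28 mm off it, 77.5 mm above the worktop), standing free from the disc's top (z 60) to z 95 mm. In the rotator's frame it lies from the axis in the direction (disc angle + 90 degrees) anticlockwise from x, square to the slot
- lock_bar (a joint): travel (m) of the steel locking bar, 14 mm wide, 16 mm tall, along the rotator's x axis: 0 drawn back, 0.124 fully home against its stop with the nose in the keeper. The nose reaches the disc's rim at 0.012. It slides in its guide with 1.5 N of friction, no spring, and stays where left
- bar_plate (a point): centre of the bar's upright end plate, 10 mm thick along the bar, 44 mm wide across it, standing from z 63 to z 96 mm above the worktop (centre 79.5 mm); at rotator x = -181 mm + the bar's travel, y 0. Push it on the face turned away from the disc.
- collar_bottle: bystander: small bottle with a red collar, 57 mm across, 77 mm high, standing beside the guide; origin at its foot
- cap_white: bystander: white ribbed cap, 54 mm across, 26 mm high, beside the disc; origin at its underside
- petri: bystander: clear petri dish, 70 mm across, 17 mm high, beyond the keeper; origin at its underside
- connector: bystander: red screw connector with a white hose nipple, 27 mm across, 42 mm high, beside the guide; origin at its foot
- cork: bystander: cork block 56 x 150 x 30 mm; origin at its underside
- spigot_lid: bystander: white lid with a spigot, 94 mm across, 50 mm high; origin at its underside

How it is judged:
By the outcome, as a careful person would: the job done as asked, in the order asked, and still so for the second after the job is handed in, with the robot touching nothing.
It also fails if it takes over 51 s, if anything falls off the work surface, if the arm or the gripper's body presses on something with over 40 N, if the wrist force passes 120 N, or if a joint passes its speed limit or range.

## Robot

A 7-joint arm with a two-finger parallel gripper is mounted at the origin on a cart in front of the work surface, level with it; the furniture and walls round the work are solid. World frame = base frame: x ahead of the robot, y to its left, z up, the work surface at z = 0. Lengths are in mm, angles in rad, forces in N, time in s.
With the tool pointing down it reaches from about 425 to 950 mm from the base axis. Payload 4.7 kg.
Tool frame: the origin (TCP) lies midway between the tips of the shut fingers; the grasp point (between the pads) lies 19 mm behind it; z points along the fingers, y is the line along which they close (so a half turn about z gives the same grasp; the last joint's range is limited). The gripper opens to 87 mm and grips with 3 to 60 N. Pads are 19 mm wide; open, the fingers measure 117 mm over their backs; the gripper's body (75 mm by 190 mm) begins 51 mm behind the grasp point.
Start: joints at [1.122, 0.469, -0.049, 1.532, 0.024, 1.141, -0.082], TCP at [275.162, -616.389, 222.573] pointing down, gripper open.
Joint ranges: [-2.59, 2.59], [-0.33, 1.99], [-1.39, 1.29], [0.1, 2.45], [-1.04, 4.18], [0.21, 1.99], [-2.66, 2.66]. Speed limits (rad/s): [2.57, 2.57, 3.14, 3.14, 3.14, 3.14, 3.14].

## Interface

Orientations are given as a 3x3 rotation matrix whose columns are the frame's x, y, z axes.
In Python, from bench import manip gives the robot as it stands. The module is installed in compiled form; this text tells all that it offers.
- The arm moves only by the tool apply_moves, never from a script. Its argument "targets" is a list of rows, each a list of 7 numbers: the turn, a rotation vector about the tool's x, y, z in degrees, then the shift along the tool's x, y, z in mm, then the finger opening in mm, from 0 to 87. In form: [[ax, ay, az, x, y, z, gripper], ...]. A call has 1 to 12 rows; each row shifts and turns the commanded pose from where the row before left it, along the tool's axes as they then stand; what a row does not reach is not made up. A row lasts 1/8 s, in which the tool goes at most 62.5 mm and 10.7 degrees, less where a joint would pass 70% of its speed; a pose out of reach is approached as far as the arm can. A call with a gripper value outside its range is refused whole. The fingers move at their own pace and stop on an object; "grip_force" is the grip in N (left out, the last holds). Time passes only in rows, so rows that do not move let the fingers close. It gives the time, the measured TCP pose, the force, the opening and the grip force at its end, in the units of the state.
- manip.sense(): the state, without advancing time (a new reading comes with each control period).
- manip.grab_frame(name): name is "scene" or "top" or "wrist"; returns a dict with "pixels" (400x640x3 uint8, red, green, blue), "range_z" (400x640 float32, mm along the optical axis (not along the pixel's ray), 0 where there is no reading), "mtx" (3x3 intrinsics, pixels), "world_to_cam" (4x4, takes a point from world to camera coordinates); the wrist camera has in their place "T_tool_cam" (4x4, takes a point from camera to tool coordinates, whose origin is the TCP and whose axes are the flange's). Camera axes: x right, y down, z forward; pixel columns grow to the right and rows downward; lengths in mm; the calibration is good to about 2 mm. A picture is of the moment at which its call begins: read the wrist's pose just before it.
- manip.finish_job(): hands the job in; it is judged then, once.
The state is a dict: "time_s": time; "joint_positions": joint angles; "joint_vel": joint speeds; "joint_torque": joint torques, N m; "tcp_pos": TCP position; "ee_rot": TCP orientation; "contact_force": force on the tool from outside, world axes, zero at the start; "moment": the same for the moment, N m; "width": finger opening in mm; "grip_force": force on a finger pad.
Only numpy, scipy, OpenCV 4.12 (cv2) and the standard library are available. Lean on these libraries where they do the work, as an engineer would, in place of code of your own. Each camera call takes 0.05 s, during which the arm holds its last target. There are 200 camera calls.

## Working session

There is one attempt and no reset: what is moved stays moved. The work goes in short steps, Python scripts to look and compute and a tool call to move; the robot and the scene stay as the last step left them, time stands still between calls to the robot, and variables do not carry over. Pictures are saved under pics/ and viewed, at most 10 in all, crops included, and the job is handed in when it is done.

Besides the shell and the picture viewer there is one more tool, called after ">>>" as name([rows], argument=value, ...), one row to a line, values as JSON. apply_moves: Moves the arm, as the interface text tells. Its arguments: {"type":"object","properties":{"targets":{"type":"array"},"grip_force":{"type":"number"}},"required":["targets"]}

```bash
mkdir -p pics; python3 - <<'E'
from bench import manip
import cv2,numpy as np
s=manip.sense();print(s['time_s'],s['tcp_pos'],s['ee_rot'],s['width'])
for n in('scene','top'):
    f=manip.grab_frame(n);cv2.imwrite(f'pics/{n}0.png',f['pixels'][:,:,::-1]);np.savez(f'{n}0.npz',**f)
    print(n,f['mtx'],np.linalg.inv(f['world_to_cam']).round(3))
E
```

```text
0.0 [ 274.88899454 -615.8421566   221.49225656] [[ 9.13147979e-01  4.07627266e-01 -8.83141454e-04]
 [ 4.07628211e-01 -9.13146336e-01  1.73525018e-03]
 [-9.91020958e-05 -1.94453356e-03 -9.99998104e-01]] 86.88076886863843
scene [[513.43459536   0.         322.4972474 ]
 [  0.         513.43459536 198.23389392]
 [  0.           0.           1.        ]] [[-8.210000e-01 -2.380000e-01  5.190000e-01 -3.497250e+02]
 [-5.710000e-01  3.800000e-01 -7.280000e-01  1.233945e+03]
 [-2.400000e-02 -8.940000e-01 -4.480000e-01  8.179140e+02]
 [ 0.000000e+00  0.000000e+00  0.000000e+00  1.000000e+00]]
top [[389.64495047   0.         319.38308526]
 [  0.         389.64495047 196.66636365]
 [  0.           0.           1.        ]] [[ 1.200000e-02 -9.820000e-01  1.890000e-01  3.276630e+02]
 [-1.000000e+00 -1.300000e-02 -2.000000e-03 -1.388000e+00]
 [ 5.000000e-03 -1.890000e-01 -9.820000e-01  1.127296e+03]
 [ 0.000000e+00  0.000000e+00  0.000000e+00  1.000000e+00]]
```

View pics/scene0.png

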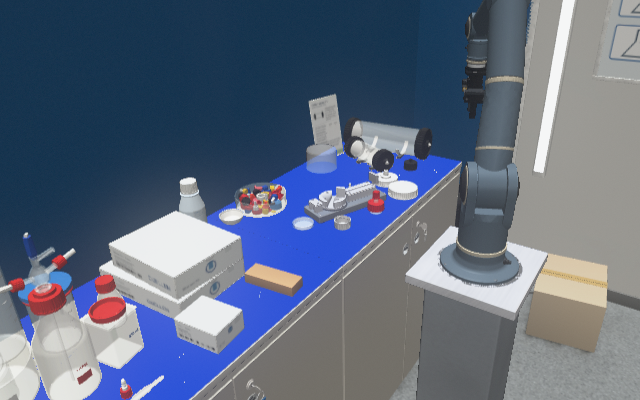

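View pics/top0.png

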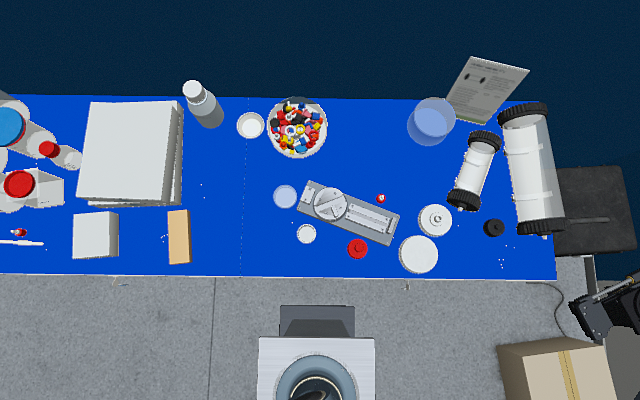

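The scene shows the arm at right. In the top view the rotator is at about (350,212), with the disc at (331,204), the bar end near (395,230) and the petri dish at (285,197), so the bar is pushed towards world +y.

```bash
cat > h.py <<'E'
import numpy as np,cv2
def cloud(f,T=None):
    z=f['range_z'].astype(float);K=f['mtx'];v,u=np.mgrid[:z.shape[0],:z.shape[1]]
    P=np.stack([(u-K[0,2])*z/K[0,0],(v-K[1,2])*z/K[1,1],z],-1)
    T=np.linalg.inv(f['world_to_cam']) if T is None else T
    W=P@T[:3,:3].T+T[:3,3];W[z<=0]=np.nan
    return W
def rectfit(pts):
    (c,(w,h),a)=cv2.minAreaRect(pts.astype(np.float32));return np.round(c,1),round(w,1),round(h,1),round(a,2)
E
python3 - <<'E'
from h import *
f=np.load('top0.npz');W=cloud(f);sub=(slice(160,265),slice(260,470))
w=W[sub].reshape(-1,3);p=f['pixels'][sub].reshape(-1,3).astype(int)
grey=(p.max(1)-p.min(1)<40)
box=(abs(w[:,0]-300)<900)
img=f['pixels'][170:255,285:415,::-1];cv2.imwrite('pics/c0.png',cv2.resize(img,None,fx=6,fy=6,interpolation=cv2.INTER_CUBIC))
u,v=np.meshgrid(range(260,470),range(160,265));u=u.ravel();v=v.ravel()
m=grey&(u>295)&(u<402)&(v>178)&(v<248)
for lo,hi in((15,40),(50,66),(70,105)):
    k=m&(w[:,2]>lo)&(w[:,2]<hi)
    print(lo,k.sum(),rectfit(w[k,:2]))
    if lo==70:print(np.c_[u,v,w.round()][k].astype(int).tolist())
k=(abs(w[:,2])<8);print(np.nanmedian(w[k,2]))
E
```

```text
15 1691 (array([494.2, -89.2]), 299.3, 178.9, 87.86)
50 1432 (array([496.5, -73.6]), 254.2, 90.5, 64.65)
70 134 (array([ 476.5, -119.1]), 175.3, 42.9, 73.39)
[[333, 205, 504, -40, 96], [334, 205, 504, -43, 96], [331, 206, 502, -35, 95], [332, 206, 502, -38, 95], [333, 206, 502, -41, 91], [334, 206, 502, -43, 96], [331, 207, 499, -35, 92], [332, 207, 499, -38, 96], [333, 207, 499, -40, 96], [334, 207, 499, -43, 97], [335, 207, 500, -46, 93], [331, 208, 499, -36, 80], [332, 208, 496, -38, 97], [333, 208, 496, -40, 96], [334, 208, 496, -43, 96], [335, 208, 497, -46, 93], [331, 209, 497, -36, 71], [332, 209, 495, -38, 89], [333, 209, 494, -41, 95], [334, 209, 493, -43, 97], [335, 209, 493, -46, 97], [332, 210, 492, -38, 87], [333, 210, 491, -41, 95], [334, 210, 491, -43, 93], [335, 210, 492, -46, 92], [336, 210, 491, -49, 94], [332, 211, 491, -39, 74], [333, 211, 489, -41, 93], [334, 211, 488, -43, 94], [335, 211, 488, -46, 97], [336, 211, 488, -49, 95], [333, 212, 486, -41, 91], [334, 212, 486, -43, 92], [335, 212, 485, -46, 97], [336, 212, 485, -49, 97], [337, 212, 486, -51, 95], [333,
[... 1943 characters left out ...]
, 95], [390, 228, 444, -192, 95], [391, 228, 445, -195, 93], [392, 228, 444, -197, 97], [388, 229, 442, -187, 95], [389, 229, 442, -189, 97], [390, 229, 442, -192, 96], [391, 229, 442, -195, 97], [392, 229, 442, -197, 96], [387, 230, 441, -187, 81], [388, 230, 439, -187, 93], [389, 230, 439, -189, 96], [390, 230, 439, -193, 94], [391, 230, 439, -195, 96], [387, 231, 438, -186, 84], [388, 231, 436, -187, 96], [389, 231, 436, -190, 95], [390, 231, 436, -192, 97], [391, 231, 436, -195, 97], [387, 232, 435, -186, 84], [388, 232, 434, -187, 92], [389, 232, 434, -190, 94], [390, 232, 434, -192, 96], [391, 232, 434, -195, 95], [388, 233, 433, -190, 75], [389, 233, 432, -192, 82]]
0.9099902571290386
```

View pics/c0.png

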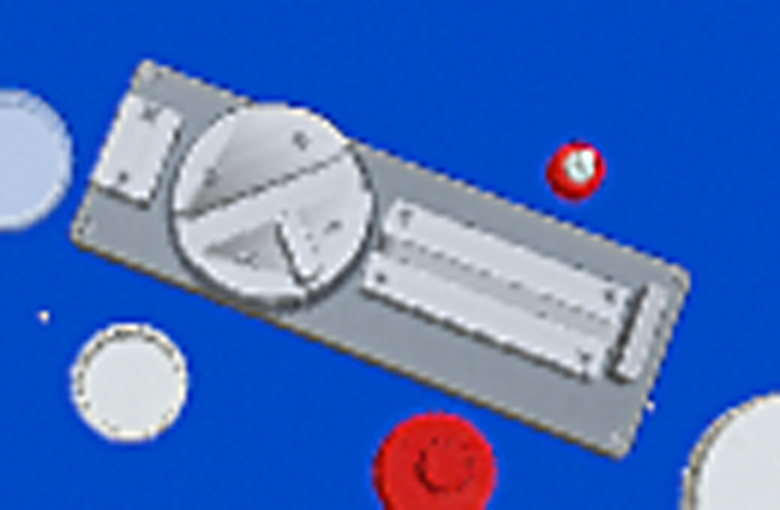

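The crop shows the disc centre at crop (275,205), the slot running up-right, the vane at (300,255), the end plate at (635,330) and the bar drawn back. The collar bottle (red, at (437,465)) and the connector (575,170) stand clear of the working line.

```bash
python3 - <<'E'
from h import *
f=np.load('top0.npz');W=cloud(f);p=f['pixels'].astype(int)
grey=((p.max(2)-p.min(2)<45)&(W[...,2]>18)&(W[...,2]<110)).astype(np.uint8)
n,L,st,_=cv2.connectedComponentsWithStats(grey,connectivity=4)
k=L==L[222,345];print(st[L[222,345]])
w=W[k];print('all',rectfit(w[(w[:,2]<40)&(w[:,2]>20)][:,:2]))
v,u=np.mgrid[:400,:640]
pl=w[(w[:,2]>88)&(w[:,1]<-150)];va=w[(w[:,2]>88)&(w[:,1]>-100)]
for a in(pl,va):
    c=a.mean(0);_,_,V=np.linalg.svd(a[:,:2]-c[:2]);print(c,np.degrees(np.arctan2(V[0,1],V[0,0])),rectfit(a[:,:2]))
# disc centre + housing via rect corners of ortho image
E
```

```text
[ 297  180  103   66 3276]
all (array([495.8, -85.1]), 284.3, 96.9, 69.56)
[ 453.45766599 -196.81135673   95.27281583] 158.85433999244182 (array([ 453.3, -196.9]), 10.1, 42.7, 69.15)
[490.81795144 -43.93499102  94.48693291] -157.28913501212244 (array([490.6, -44.3]), 28.5, 10.0, 22.41)
```

>>> apply_moves([
  [0, 0, -9, 0, 0, 0, 0],
  [0, 0, -9, 0, 0, 0, 0],
  [0, 0, -9, 0, 0, 0, 0],
  [0, 0, -9, 0, 0, 0, 0],
  [0, 0, -9.2, 0, 0, 0, 0],
  [0, 0, 0, 0, 0, 0, 0],
])

```text
time_s: 0.85
tcp_pos: [274.9, -616.2, 222.0]
ee_rot: [[0.356, 0.934, -0.0], [0.934, -0.356, 0.001], [0.001, -0.0, -1.0]]
contact_force: [-0.6, -0.2, 0.4]
width: 34.8
grip_force: 0.0
```

>>> apply_moves([
  [0, 0, 0, 30, 0, 0, 0],
  [0, 0, 0, 50, 0, 0, 0],
  [0, 0, 0, 55, 0, 0, 0],
  [0, 0, 0, 55, 0, 0, 0],
  [0, 0, 0, 55, 0, 0, 0],
  [0, 0, 0, 55, 0, 0, 0],
  [0, 0, 0, 55, 0, 0, 0],
  [0, 0, 0, 55, 0, 0, 0],
  [0, 0, 0, 50, 0, 0, 0],
  [0, 0, 0, 40, 0, 0, 0],
  [0, 0, 0, 0, 0, 0, 0],
])

```text
time_s: 2.22
tcp_pos: [453.3, -145.3, 222.8]
ee_rot: [[0.35, 0.937, 0.001], [0.937, -0.35, 0.001], [0.001, 0.001, -1.0]]
contact_force: [-0.4, -0.9, 0.1]
width: 0.5
grip_force: 0.0
```

```bash
python3 - <<'E'
from bench import manip
from h import *
s=manip.sense();print(s['time_s'],s['tcp_pos'],s['ee_rot'],s['width'],s['contact_force'])
np.set_printoptions(suppress=True)
f=manip.grab_frame('wrist');cv2.imwrite('pics/w1.png',f['pixels'][:,:,::-1]);print(f['T_tool_cam'].round(2))
np.savez('w1.npz',pos=s['tcp_pos'],rot=s['ee_rot'],**f)
E
```

```text
2.225 [ 453.27576384 -145.31408498  222.8052142 ] [[ 3.50416927e-01  9.36593418e-01  8.64525360e-04]
 [ 9.36593177e-01 -3.50417617e-01  8.45424763e-04]
 [ 1.09476418e-03  5.13457406e-04 -9.99999269e-01]] 0.4594089042515016 [-0.38587967 -0.91238403  0.08440289]
[[  -0.     -0.97   -0.26   70.04]
 [   1.     -0.      0.     -0.07]
 [  -0.     -0.26    0.97 -161.8 ]
 [   0.      0.      0.      1.  ]]
```

View pics/w1.png

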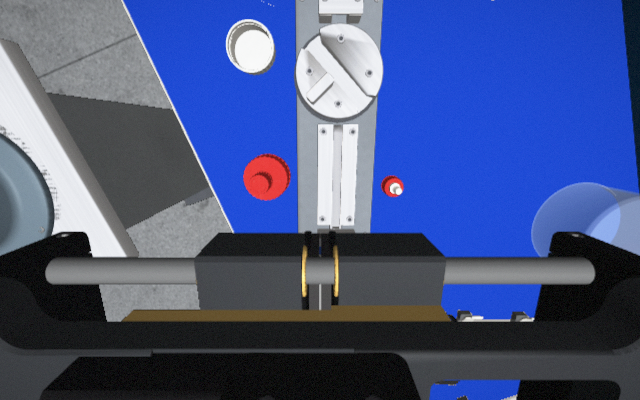

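The wrist view shows the disc centred at (339,71), the vane at (320,90), and the guide running up the image almost vertically. The bottle is at (267,177) and the connector at (393,187), both clear. I'll refine the fit from this depth.

```bash
cat >> h.py <<'E'
def wcloud(f):
    T=np.eye(4);T[:3,:3]=f['rot'];T[:3,3]=f['pos'];return cloud(f,T@f['T_tool_cam'])
E
python3 - <<'E'
from h import *
f=np.load('w1.npz');W=wcloud(f);p=f['pixels'].astype(int)
ok=(p.max(2)-p.min(2)<45);ok[228:]=False;ok[:,:285]=False;ok[:,400:]=False
w=W[ok];w=w[np.isfinite(w[:,2])]
t=w[(w[:,2]>54)&(w[:,2]<66)];h=w[(w[:,2]>20)&(w[:,2]<40)];va=w[(w[:,2]>88)&(w[:,2]<102)]
print(len(t),len(h),len(va))
# housing sides: left/right edge per row, fit lines
for z0,z1,c in((20,40,'house'),):
    M=ok&(W[...,2]>z0)&(W[...,2]<z1)
    for side in(0,-1):
        q=np.array([W[r,np.flatnonzero(M[r])[side],:2] for r in range(110,225) if M[r].any()])
        vx,vy,x0,y0=cv2.fitLine(q.astype(np.float32),cv2.DIST_HUBER,0,.01,.01).ravel();print(c,side,np.degrees(np.arctan2(vy,vx)),x0,y0)
# disc circle
u=np.mgrid[:400,:640][1];v=np.mgrid[:400,:640][0]
M=ok&(W[...,2]>54)&(np.hypot(u-339,v-71)<52)&(v<121)&(v>18)
q=W[M][:,:2];print('disc',cv2.minEnclosingCircle(q.astype(np.float32)))
print('vane',va[:,:].mean(0),rectfit(va[:,:2]))
sl=ok&(W[...,2]<52)&(np.hypot(u-339,v-71)<36)
print('slot',rectfit(W[sl][:,:2]))
E
```

```text
9036 8444 360
house 0 69.076904 442.6639 -95.59241
house -1 69.06859 523.5415 -145.33504
disc ((516.7986450195312, -32.67951202392578), 46.09524917602539)
vane [490.9565431  -44.08767425  93.97168486] (array([491.1, -43.8]), 30.0, 9.6, 22.6)
slot (array([517.8, -31. ]), 15.5, 76.1, 22.85)
```

>>> apply_moves([
  [0, 0, 0.4, 33, -4, 10, 0],
  [0, 0, 0, 33, -3, 30, 0],
  [0, 0, 0, 0, 0, 40, 0],
  [0, 0, 0, 0, 0, 30, 0],
  [0, 0, 0, 0, 0, 20, 0],
  [0, 0, 0, 0, 0, 10, 0],
  [0, 0, 0, 0, 0, 10, 0],
  [0, 0, 0, 0, 0, 0, 0],
  [0, 0, 0, 0, 0, 0, 0],
])

```text
time_s: 3.4
tcp_pos: [469.9, -84.8, 73.1]
ee_rot: [[0.361, 0.933, 0.001], [0.933, -0.361, -0.0], [0.0, 0.001, -1.0]]
contact_force: [-0.3, -1.0, -0.5]
width: 0.7
grip_force: 0.0
```

```bash
cat > st.py <<'E'
from bench import manip
from h import *
A=np.array([516.8,-32.7]);a=np.radians(69.1);R=np.array([[np.cos(a),np.sin(a)],[-np.sin(a),np.cos(a)]])
s=manip.sense();p=s['tcp_pos'];r=s['ee_rot']
print('t',s['time_s'],'rot-frame',(R@(p[:2]-A)).round(1),'z',p[2].round(1),'yaw',np.degrees(np.arctan2(r[1,0],r[0,0])).round(2),'F',s['contact_force'].round(1))
E
python3 st.py
```

```text
t 3.4 rot-frame [-65.5  25.3] z 73.1 yaw 68.83 F [-0.3 -1.  -0.5]
```

>>> apply_moves([
  [0, 0, 0, 8, 0, 0, 0],
  [0, 0, 0, 8, 0, 0, 0],
  [0, 0, 0, 4, 0, 0, 0],
  [0, 0, 0, 4, 0, 0, 0],
  [0, 0, 0, 4, 0, 0, 0],
  [0, 0, 0, 4, 0, 0, 0],
  [0, 0, 0, 4, 0, 0, 0],
  [0, 0, 0, 4, 0, 0, 0],
  [0, 0, 0, 4, 0, 0, 0],
  [0, 0, 0, 2, 0, 0, 0],
  [0, 0, 0, 2, 0, 0, 0],
  [0, 0, 0, 0, 0, 0, 0],
])

```text
time_s: 4.9
tcp_pos: [475.3, -39.8, 70.7]
ee_rot: [[0.36, 0.933, -0.024], [0.933, -0.36, -0.003], [-0.011, -0.021, -1.0]]
contact_force: [-21.5, 1.0, 17.5]
width: 0.6
grip_force: 13.2
```

```bash
python3 st.py; python3 - <<'E'
from bench import manip
from h import *
s=manip.sense();f=manip.grab_frame('wrist');cv2.imwrite('pics/w2.png',f['pixels'][:,:,::-1])
f=manip.grab_frame('top');cv2.imwrite('pics/t2.png',cv2.resize(f['pixels'][170:255,285:415,::-1],None,fx=6,fy=6))
E
```

```text
t 4.9 rot-frame [-21.4  36.3] z 70.7 yaw 68.89 F [-21.5   1.   17.5]
```

View pics/w2.png

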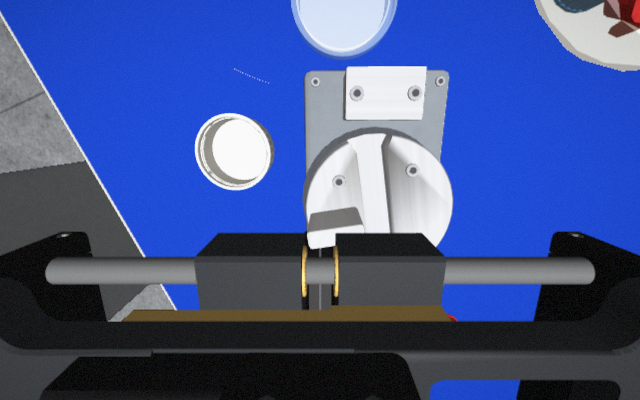

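View pics/t2.png

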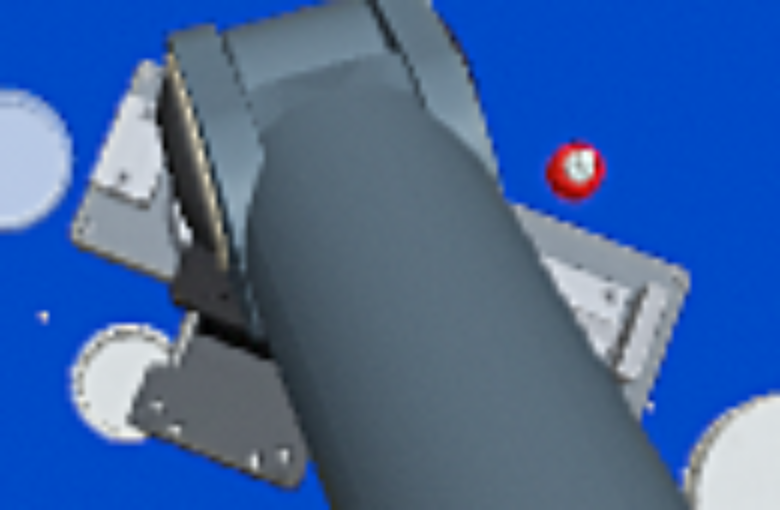

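```bash
python3 - <<'E'
from bench import manip
from h import *
s=manip.sense();f=manip.grab_frame('wrist');np.savez('w2.npz',pos=s['tcp_pos'],rot=s['ee_rot'],**f)
f=np.load('w2.npz');W=wcloud(f);p=f['pixels'].astype(int)
A=np.array([516.8,-32.7]);a=np.radians(69.1);R=np.array([[np.cos(a),np.sin(a)],[-np.sin(a),np.cos(a)]])
X=(W[...,:2]-A)@R.T;Z=W[...,2]
ok=(p.max(2)-p.min(2)<60);ok[232:]=False
d=np.hypot(X[...,0],X[...,1])
sl=ok&(Z<52)&(Z>20)&(d<43);va=ok&(Z>85)&(d<55)
print('slot',sl.sum(),rectfit(X[sl]),'vane',va.sum(),rectfit(X[va]),X[va].mean(0) if va.any() else '',Z[va].mean())
print(s['moment'],s['contact_force'],s['joint_torque'])
E
```

```text
slot 2672 (array([9.3, 2.2]), 66.9, 22.1, 6.79) vane 553 (array([-0.2, 27.9]), 4.4, 29.7, 1.88) [-1.80779584e-02  2.58954174e+01] 91.50308825887873
[0.41843967 4.7190738  0.17078033] [-21.92575343   0.90763201  16.48555555] [ -0.21492516 -32.90347338  -2.67868415 -25.60849249   1.28675658
  -6.17958784  -0.21802916]
```

The top view is mostly hidden by the arm. The wrist depth puts the slot about 7° off. The sideways load suggests the vane's corner is dragging the finger outward, so I'll back off and look again.

>>> apply_moves([
  [0, 0, 0, -5, 0, 0, 0],
  [0, 0, 0, -10, 0, 0, 0],
  [0, 0, 0, -10, 0, 0, 0],
  [0, 0, 0, 0, 0, 0, 0],
  [0, 0, 0, 0, 0, 0, 0],
])

```text
time_s: 5.68
tcp_pos: [478.7, -63.0, 72.9]
ee_rot: [[0.361, 0.933, 0.002], [0.933, -0.361, 0.0], [0.001, 0.002, -1.0]]
contact_force: [-0.4, -0.3, -0.2]
width: 0.3
grip_force: 0.0
```

```bash
python3 st.py; cat > disc.py <<'E'
from bench import manip
from h import *
s=manip.sense();f=dict(manip.grab_frame('wrist'));f['pos']=s['tcp_pos'];f['rot']=s['ee_rot'];W=wcloud(f);p=f['pixels'].astype(int)
A=np.array([516.8,-32.7]);a=np.radians(69.1);R=np.array([[np.cos(a),np.sin(a)],[-np.sin(a),np.cos(a)]])
X=(W[...,:2]-A)@R.T;Z=W[...,2]
ok=(p.max(2)-p.min(2)<60);ok[230:]=False
d=np.hypot(X[...,0],X[...,1])
sl=ok&(Z<52)&(Z>20)&(d<43);va=ok&(Z>90)&(Z<100)&(d<55)
print('slot',sl.sum(),rectfit(X[sl]),'vane',va.sum(),rectfit(X[va]),X[va].mean(0))
import sys;cv2.imwrite('pics/'+sys.argv[1],p[:,:,::-1])
E
python3 disc.py w3.png
```

```text
t 5.675 rot-frame [-41.9  24.8] z 72.9 yaw 68.84 F [-0.4 -0.3 -0.2]
slot 3523 (array([ 0.6, -0.9]), 85.6, 22.8, 32.13) vane 1079 (array([-14.3,  24. ]), 10.6, 29.7, 30.34) [-13.19504146  23.74439256][ WARN:0@0.203] global loadsave.cpp:1063 imwrite_ Unsupported depth image for selected encoder is fallbacked to CV_8U.
```

View pics/w3.png

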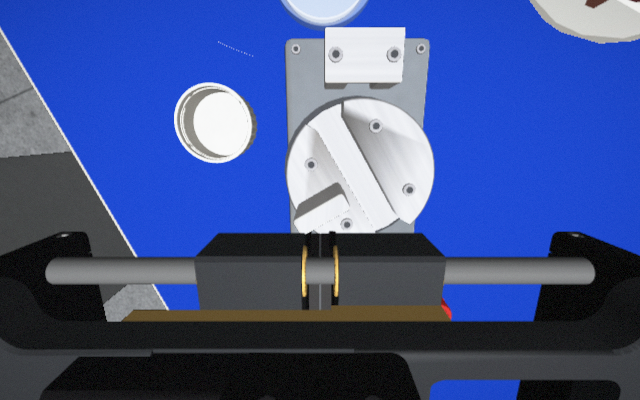

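The vane's corner had caught in the seam between the fingers and came back with them: the disc is now at about 31°, vane at (325,205). I'll shift inward so that a finger's solid face pushes on the flat of the vane.

>>> apply_moves([
  [0, 0, 0, 0, 5, 0, 0],
  [0, 0, 0, 0, 4, 0, 0],
  [0, 0, 0, 3, 0, 0, 0],
  [0, 0, 0, 3, 0, 0, 0],
  [0, 0, 0, 3, 0, 0, 0],
  [0, 0, 0, 3, 0, 0, 0],
  [0, 0, 0, 3, 0, 0, 0],
  [0, 0, 0, 3, 0, 0, 0],
  [0, 0, 0, 2, 0, 0, 0],
  [0, 0, 0, 0, 0, 0, 0],
])

```text
time_s: 6.98
tcp_pos: [493.2, -47.5, 72.5]
ee_rot: [[0.36, 0.933, -0.0], [0.933, -0.36, 0.0], [0.0, -0.0, -1.0]]
contact_force: [-1.3, -0.4, 0.5]
width: 0.5
grip_force: 0.8
```

```bash
python3 st.py; python3 disc.py w4.png 2>/dev/null
```

```text
t 6.975 rot-frame [-22.2  16.8] z 72.5 yaw 68.88 F [-1.3 -0.4  0.5]
slot 2657 (array([8.7, 3.3]), 67.6, 23.1, 10.13) vane 274 (array([-1.1, 25.7]), 4.2, 25.5, 2.55) [-1.00342216 21.97885999]
```

>>> apply_moves([
  [0, 0, 0, 2, 0, 0, 0],
  [0, 0, 0, 2, 0, 0, 0],
  [0, 0, 0, 2, 0, 0, 0],
  [0, 0, 0, 1, 0, 0, 0],
  [0, 0, 0, 0, 0, 0, 0],
])

```text
time_s: 7.65
tcp_pos: [495.8, -41.0, 72.5]
ee_rot: [[0.36, 0.933, 0.0], [0.933, -0.36, 0.0], [0.0, 0.0, -1.0]]
contact_force: [-2.7, -1.2, -0.9]
width: 0.2
grip_force: 1.1
```

```bash
python3 st.py; python3 disc.py w5.png 2>/dev/null
```

```text
t 7.65 rot-frame [-15.2  16.6] z 72.5 yaw 68.87 F [-2.7 -1.2 -0.9]
slot 2273 (array([13.6, -2.2]), 22.4, 58.5, 89.91) vane 319 (array([ 5.4, 27.9]), 29.1, 2.9, 88.3) [ 5.65193178 28.66113877]
```

>>> apply_moves([
  [0, 0, 0, -5, 0, 0, 0],
  [0, 0, 0, -15, 0, 0, 0],
  [0, 0, 0, 0, 0, -30, 0],
  [0, 0, 0, 0, 0, -50, 0],
  [0, 0, 0, -40, 8, -20, 0],
  [0, 0, 0, -35, 8, 0, 0],
  [0, 0, 0, 0, 0, 0, 0],
])

```text
time_s: 8.57
tcp_pos: [475.9, -139.8, 172.9]
ee_rot: [[0.367, 0.93, 0.001], [0.93, -0.367, -0.002], [-0.001, 0.002, -1.0]]
contact_force: [0.2, -0.2, -0.8]
width: 0.5
grip_force: 0.0
```

```bash
python3 st.py; python3 disc.py w6.png 2>/dev/null
```

```text
t 8.575 rot-frame [-114.7    0. ] z 172.9 yaw 68.45 F [ 0.2 -0.2 -0.8]
slot 1907 (array([0.2, 1.4]), 22.5, 85.3, 88.88) vane 558 (array([ 1.3, 27.7]), 29.5, 10.6, 86.62) [ 0.75054556 27.53253845]
```

View pics/w6.png

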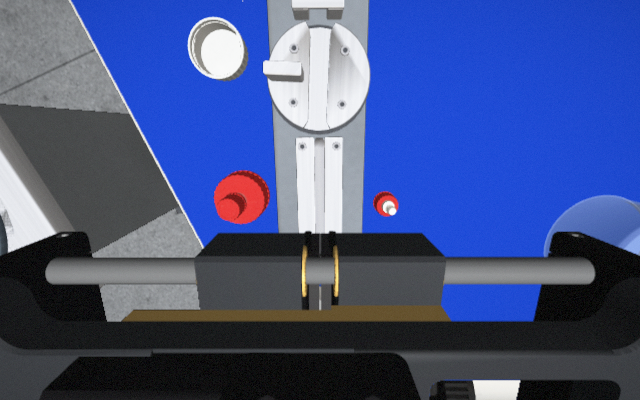

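The slot is within about 3° of the bar line, and the bottle, cap and connector are undisturbed. Next I go behind the end plate.

>>> apply_moves([
  [0, 0, -0.6, -30, 0, 0, 0],
  [0, 0, 0, -35, 0, 0, 0],
  [0, 0, 0, -26, 0, 0, 0],
  [0, 0, 0, 0, 0, 30, 0],
  [0, 0, 0, 0, 0, 35, 0],
  [0, 0, 0, 0, 0, 20, 0],
  [0, 0, 0, 0, 0, 10, 0],
  [0, 0, 0, 0, 0, 0, 0],
])

```text
time_s: 9.62
tcp_pos: [444.3, -220.1, 77.3]
ee_rot: [[0.35, 0.937, -0.0], [0.937, -0.35, 0.001], [0.001, -0.001, -1.0]]
contact_force: [-0.6, -0.3, 0.1]
width: 0.6
grip_force: 0.0
```

```bash
python3 st.py
```

```text
t 9.625 rot-frame [-200.9    0.9] z 77.3 yaw 69.51 F [-0.6 -0.3  0.1]
```

>>> apply_moves([
  [0, 0, 0.4, 5, 0, 0, 0],
  [0, 0, 0, 4, 0, 0, 0],
  [0, 0, 0, 4, 0, 0, 0],
  [0, 0, 0, 4, 0, 0, 0],
  [0, 0, 0, 4, 0, 0, 0],
  [0, 0, 0, 4, 0, 0, 0],
  [0, 0, 0, 4, 0, 0, 0],
  [0, 0, 0, 4, 0, 0, 0],
  [0, 0, 0, 4, 0, 0, 0],
  [0, 0, 0, 4, 0, 0, 0],
  [0, 0, 0, 4, 0, 0, 0],
  [0, 0, 0, 0, 0, 0, 0],
])

```text
time_s: 11.12
tcp_pos: [460.1, -177.8, 77.4]
ee_rot: [[0.357, 0.934, -0.001], [0.934, -0.357, 0.001], [0.001, -0.001, -1.0]]
contact_force: [-0.6, 0.2, -0.2]
width: 0.4
grip_force: 0.0
```

```bash
python3 st.py
```

```text
t 11.125 rot-frame [-155.8    1.2] z 77.4 yaw 69.1 F [-0.6  0.2 -0.2]
```

>>> apply_moves([
  [0, 0, 0, 4, 0, 0, 0],
  [0, 0, 0, 4, 0, 0, 0],
  [0, 0, 0, 4, 0, 0, 0],
  [0, 0, 0, 4, 0, 0, 0],
  [0, 0, 0, 4, 0, 0, 0],
])

```text
time_s: 11.75
tcp_pos: [467.0, -159.7, 77.4]
ee_rot: [[0.357, 0.934, -0.001], [0.934, -0.357, 0.0], [-0.0, -0.001, -1.0]]
contact_force: [-1.7, -0.9, -1.6]
width: 0.9
grip_force: 0.8
```

```bash
python3 st.py; python3 - <<'E'
from bench import manip
from h import *
f=manip.grab_frame('scene');g=manip.grab_frame('wrist')
a=cv2.resize(f['pixels'][160:240,290:420,::-1],(650,400));b=g['pixels'][:240,:,::-1]
cv2.imwrite('pics/s7.png',np.vstack([a[:, :640],b][:1]+[cv2.resize(b,(640,200))]))
E
```

```text
t 11.75 rot-frame [-136.4    1.2] z 77.4 yaw 69.06 F [-1.7 -0.9 -1.6]
```

View pics/s7.png

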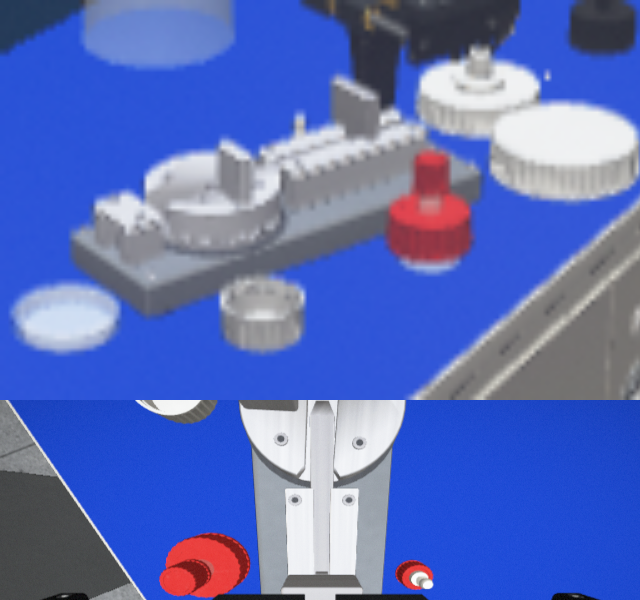

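The finger pushes the end plate (at (320,580) in the lower strip), and the bar's nose is inside the slot at about (320,405). I'll keep pushing.

>>> apply_moves([
  [0, 0, 0, 5, 0, 0, 0],
  [0, 0, 0, 5, 0, 0, 0],
  [0, 0, 0, 5, 0, 0, 0],
  [0, 0, 0, 5, 0, 0, 0],
  [0, 0, 0, 5, 0, 0, 0],
  [0, 0, 0, 5, 0, 0, 0],
  [0, 0, 0, 5, 0, 0, 0],
  [0, 0, 0, 5, 0, 0, 0],
  [0, 0, 0, 5, 0, 0, 0],
  [0, 0, 0, 5, 0, 0, 0],
  [0, 0, 0, 5, 0, 0, 0],
  [0, 0, 0, 0, 0, 0, 0],
])

```text
time_s: 13.35
tcp_pos: [487.2, -107.7, 77.6]
ee_rot: [[0.357, 0.934, 0.0], [0.934, -0.357, 0.001], [0.001, -0.0, -1.0]]
contact_force: [-0.2, 0.5, 0.2]
width: 0.6
grip_force: 0.0
```

```bash
python3 st.py
```

```text
t 13.35 rot-frame [-80.6   0.9] z 77.6 yaw 69.11 F [-0.2  0.5  0.2]
```

>>> apply_moves([
  [0, 0, 0, 3, 0, 0, 0],
  [0, 0, 0, 3, 0, 0, 0],
  [0, 0, 0, 2, 0, 0, 0],
  [0, 0, 0, 2, 0, 0, 0],
  [0, 0, 0, 2, 0, 0, 0],
  [0, 0, 0, 0, 0, 0, 0],
])

```text
time_s: 14.1
tcp_pos: [489.7, -100.9, 77.5]
ee_rot: [[0.36, 0.933, -0.004], [0.933, -0.36, -0.004], [-0.005, -0.002, -1.0]]
contact_force: [-4.2, -8.3, 4.1]
width: 0.3
grip_force: 4.6
```

```bash
python3 st.py
```

```text
t 14.1 rot-frame [-73.4   1. ] z 77.5 yaw 68.93 F [-4.2 -8.3  4.1]
```

>>> apply_moves([
  [0, 0, 0, 2, 0, 0, 0],
  [0, 0, 0, 1, 0, 0, 0],
  [0, 0, 0, 0, 0, 0, 0],
])

```text
time_s: 14.48
tcp_pos: [489.6, -100.8, 77.5]
ee_rot: [[0.361, 0.932, -0.006], [0.932, -0.361, -0.008], [-0.009, -0.003, -1.0]]
contact_force: [-6.8, -12.7, 5.9]
width: 0.7
grip_force: 7.5
```

```bash
python3 st.py
```

```text
t 14.475 rot-frame [-73.3   1.1] z 77.5 yaw 68.82 F [ -6.8 -12.7   5.9]
```

>>> apply_moves([
  [0, 0, 0, -6, 0, 0, 0],
  [0, 0, 0, -15, 0, 0, 0],
  [0, 0, 0, -20, 0, 0, 0],
  [0, 0, 0, 0, 0, -40, 0],
  [0, 0, 0, 0, 0, -50, 0],
  [0, 0, 0, -40, 0, -40, 0],
  [0, 0, 0, -40, 0, 0, 0],
  [0, 0, 0, 0, 0, 0, 0],
])

```text
time_s: 15.48
tcp_pos: [447.9, -211.0, 207.9]
ee_rot: [[0.363, 0.932, 0.001], [0.932, -0.363, -0.001], [-0.001, 0.001, -1.0]]
contact_force: [-0.1, -0.3, -0.3]
width: 0.6
grip_force: 0.0
```

```bash
python3 st.py; python3 disc.py w8.png 2>/dev/null; python3 - <<'E'
from bench import manip
from h import *
s=manip.sense();f=dict(manip.grab_frame('wrist'));f['pos']=s['tcp_pos'];f['rot']=s['ee_rot'];W=wcloud(f)
A=np.array([516.8,-32.7]);a=np.radians(69.1);R=np.array([[np.cos(a),np.sin(a)],[-np.sin(a),np.cos(a)]])
X=(W[...,:2]-A)@R.T;m=(W[...,2]>90)&(W[...,2]<100)&(X[...,0]>-120)&(X[...,0]<-30)&(abs(X[...,1])<35);m[225:]=False
print('plate',m.sum(),rectfit(X[m]))
cv2.imwrite('pics/w9.png',f['pixels'][:,:,::-1])
E
```

```text
t 15.475 rot-frame [-191.2    0.7] z 207.9 yaw 68.71 F [-0.1 -0.3 -0.3]
slot 169 (array([-18.6,   1.4]), 22.1, 44.0, 87.59) vane 87 (array([-53.4,  -1. ]), 28.5, 2.9, 89.94) [-5.31990543e+01  4.06459211e-03]
plate 652 (array([-57.6,   0.1]), 10.0, 43.8, 1.12)
```

View pics/w9.png

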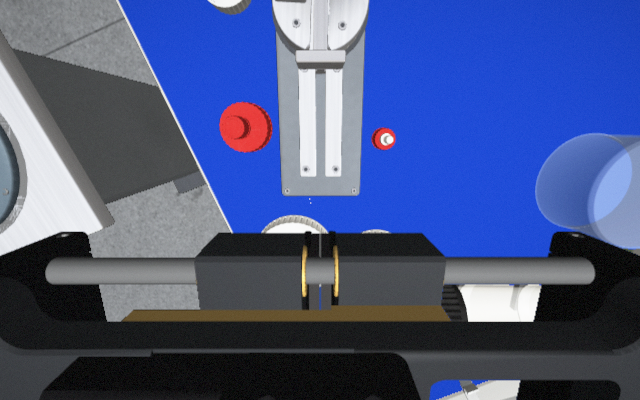

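The plate stands at rotator x = −57.6 (home is −57), with the bar through the slot at (320,10). It hit a firm stop and the bystanders are in place.

```bash
python3 -c "
from bench import manip
print(manip.finish_job())"
```

```text
the job is handed in; nothing more can be done
None
```

The rotator is locked and the job handed in: the slot was within about 3° of the bar line before the push, and the bar then went through it to a firm stop, its plate measured within 1 mm of home. On the first push the vane's corner caught between the fingertips (under 30 N) and was pulled back before a second push turned the disc cleanly, and no bystander was seen to move.

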